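# Extend the right telescoping brush for washing up

## Robot

A 7-joint arm with a two-finger parallel gripper is mounted at the origin on the work surface. World frame = base frame: x ahead of the robot, y to its left, z up, the work surface at z = 0. Lengths are in m, angles in degrees, forces in N, time in s.
With the tool pointing down it reaches from about 0.35 to 0.775 m from the base axis. Payload 3.1 kg.
Tool frame: the origin (TCP) lies on the centre line of the jaws, within the pads' length; the fingertips stand r.tcp_to_tips ahead of it and the grasp point (between the pads) lies 5 mm behind it (r.tcp_to_tips is the distance from the TCP to the fingertips, in m); z points along the fingers, y is the direction in which the jaws open and shut (so a half turn about z gives the same grasp; the last joint's range is limited). The gripper opens to 85 mm and grips with 20 to 120 N. Pads are 22 mm wide; open, the fingers measure 114 mm over their backs; the gripper's body (76 mm by 85 mm) begins 54 mm behind the grasp point. The pads swing forward as they close: fully open they stand 13 mm farther back than shut.
Start: joints at [74.674, 17.813, 0.802, 86.603, -0.252, 75.585, -1.558], TCP at [0.123, -0.536, 0.245] pointing down, gripper open.
Joint ranges: [-154.91, 154.91], [-16.99, 109.72], [-72.82, 74.43], [7.12, 147.25], [-82.49, 262.49], [11.32, 116.49], [-174.64, 174.64]. Speed limits (degrees/s): [159.86, 159.86, 180, 180, 180, 180, 180].

## Interface

Orientations are given as [roll, pitch, yaw] about the fixed x, y, z axes, in that order (R = Rz(yaw) Ry(pitch) Rx(roll)).
In Python, from station import r gives the robot as it stands.
- The arm moves only by the tool carry_out, never from a script. Its argument "series" is a list of rows, each an object with "grip": the closure, from 0 (fully open) to 1 (shut); "slide": the shift along the world's x, y, z in mm, a list of three; "roll": the turn about the world's z in degrees. A call has 1 to 12 rows; each row is the pose to reach, as a shift and turn from the pose commanded when the call began; what a row does not reach only later rows make up. A row lasts 1/8 s, in which the tool goes at most 62.5 mm and 10.7 degrees, less where a joint would pass 70% of its speed; a pose out of reach is approached as far as the arm can. A call with a gripper value outside its range is refused whole. The fingers move at their own pace and stop on an object; "grip_force" is the grip in N (left out, the last holds). Time passes only in rows, so rows that repeat a pose let the fingers close. It gives the time, the measured TCP pose, the force and the opening at its end, in the units of the state.
- r.get_obs(): the state, without advancing time (a new reading comes with each control period).
- r.snapshot(name): name is "scene" or "top" or "wrist"; returns a dict with "color" (384x512x3 uint8, blue, green, red), "fx", "fy", "cx", "cy" (pixels), "R" (3x3) and "t" (3): a world point X has camera coordinates R X + t. Camera axes: x right, y down, z forward; pixel columns grow to the right and rows downward; lengths in m; the calibration is good to about 2 mm. A picture is of the moment at which its call begins. There is no depth.
- r.job_done(): hands the job in, once; it reports no verdict.
Trained networks look in a picture, given as the dict that the camera call returned (one of the last four; its "shot" number tells which), for a name from the list of things; names that differ only in an ending like _2 or _b are one class to them, and where a whole thing is asked for, a point or a joint stands for the part that bears it (a point fixed in the world has none). Each returns a list of dicts, best first, with "confidence" (0 to 1); they miss things now and then, are a little off and sometimes report something else, mostly with a low value. They report only what shows in the picture. A call takes as long as a camera call. They do not tell look-alikes from the thing itself.
- r.boxes_of(label, picture): "point" ([x, y, z] in m, in world coordinates, good to about 4 mm: the middle of the surface that is visible of it).
- r.silhouettes(label, picture): "mask" (384x512 bool, what is visible of it).
- r.pinpoint(label, picture): "point" ([x, y, z] in m, in world coordinates, good to about 4 mm: a listed point, or the origin of a listed thing).
The state is a dict: "time": time; "joints": joint angles; "joint_vel": joint speeds; "joint_efforts": joint torques, N m; "ee_pos": TCP position; "ee_rot": TCP orientation; "wrist_force": force on the tool from outside, world axes, zero at the start; "wrist_torque": the same for the moment, N m; "finger_gap": opening from 0.0 (shut) to 1.0 (fully open).
Only numpy, scipy, OpenCV 4.12 (cv2) and the standard library are available. Lean on these libraries where they do the work, as an engineer would, in place of code of your own. Each camera call takes 0.05 s, during which the arm holds its last target.

## Task

Look at what stands on the ribbed draining mat: for the mug get the telescoping brush with the wide flat head ready, for the bottle the one with the slim round head. Push that pole's release button fully in, grip its sleeve and pull it past the first click to the second stop, and finish still holding it fully extended in the gripper, as it springs back if let go. Leave the other brush closed and its button out, and do not shift anything else.

Things in the scene. Friction and masses are not known exactly. Their poses are not given: they have to be found in the camera images.
- holder_wide: Telescoping brush with the wide flat scrubbing head (a white crosswise block 110 x 40 mm with bristles below). Its outer tube (26 mm, axis level, 60 mm above the counter) is fixed in spring clips on a board. Origin: on the counter, straight below the release button. Axes: z up, x along the pole from the brush head towards the tube, so the sliding half is pulled out along -x (roughly towards the robot).
- wide_button_top (a point): Top centre of that brush's release button: grey, round, 20 mm across, on a 34 mm wide grey lock collar (top 77 mm above the counter); out, the button's top is 87 mm above the counter. Pressed straight down it goes in 6 mm against about 3 N and stays in, unlocking the pole. The point moves with the button.
- wide_button (a joint): How far that button is pushed in, m: 0 out (pole locked), 0.006 fully in (pole unlocked).
- wide_grip (a point): Centre of the black ribbed sleeve on that brush's sliding half, to be gripped across from above: 24 mm diameter, 70 mm long, axis level, 60 mm above the counter; a 38 mm flange, then the head, follow at its outer end, 35 mm from this point. Axes as the holder's (pull along -x). Closed, the button is 80 mm from here along +x.
- wide_slide (a joint): How far that pole is pulled out, m: 0 closed; the first stop is a click at about 0.045 that takes about 10 N to pull through; the second stop, 0.100, is the hard end of travel. A return spring (1 to 3.5 N) draws it back (beyond the first stop: back to the click) whenever it is not held.
- holder_slim: Telescoping brush with the slim round bottle-brush head (white, 36 mm diameter, 120 mm long). Its outer tube (26 mm, axis level, 60 mm above the counter) is fixed in spring clips on a board. Origin: on the counter, straight below the release button. Axes: z up, x along the pole from the brush head towards the tube, so the sliding half is pulled out along -x (roughly towards the robot).
- slim_button_top (a point): Top centre of that brush's release button: grey, round, 20 mm across, on a 34 mm wide grey lock collar (top 77 mm above the counter); out, the button's top is 87 mm above the counter. Pressed straight down it goes in 6 mm against about 3 N and stays in, unlocking the pole. The point moves with the button.
- slim_button (a joint): How far that button is pushed in, m: 0 out (pole locked), 0.006 fully in (pole unlocked).
- slim_grip (a point): Centre of the black ribbed sleeve on that brush's sliding half, to be gripped across from above: 24 mm diameter, 70 mm long, axis level, 60 mm above the counter; a 38 mm flange, then the head, follow at its outer end, 35 mm from this point. Axes as the holder's (pull along -x). Closed, the button is 80 mm from here along +x.
- slim_slide (a joint): How far that pole is pulled out, m: 0 closed; the first stop is a click at about 0.045 that takes about 10 N to pull through; the second stop, 0.100, is the hard end of travel. A return spring (1 to 3.5 N) draws it back (beyond the first stop: back to the click) whenever it is not held.
- drain_mid (a point): Centre of the top of the ribbed grey draining mat, square, 160 x 160 mm, 12 mm high, fixed to the counter.
- mug_mid (a point): White ceramic mug, 80 mm diameter, 90 mm high, loose; point on its axis half-way up. It stands either on the draining mat or on the round cork board (160 mm diameter, 12 mm high) at the other side.
- bottle_mid (a point): Green bottle with a twist cap, 60 mm diameter, 160 mm high, loose; point on its axis half-way up. It stands on whichever of the mat and cork board the mug does not.
- funnel_mid (a point): Steel funnel standing mouth down, 110 mm diameter, 95 mm high, loose; point on its axis 40 mm up. Bystander.
- scrub_mid (a point): Hand scrub brush of red plastic with a bow handle, 150 x 55 mm, 76 mm high, loose; point on its middle 30 mm up. Bystander.
- tin_mid (a point): Small tin, 52 mm diameter, 60 mm high, loose, standing between the two poles; point on its axis half-way up. Bystander.
- jar_mid (a point): Glass jar, 70 mm diameter, 90 mm high, loose, at the far edge; point on its axis half-way up. Bystander.
Not all that is in view belongs to the job. There is more than one size of the part that bears bottle_mid; the job needs the largest.

How it is judged:
By the outcome, as a careful person would: the job done as asked, in the order asked, and still so for the second after the job is handed in, while the arm keeps its last pose, push and grip.
It also fails if it takes over 42 s, if anything falls off the work surface, if the arm or the gripper's body presses on something with over 40 N, if the wrist force passes 120 N, or if a joint passes its speed limit or range.

## Working session

There is one attempt and no reset: what is moved stays moved. The work goes in short steps, Python scripts to look and compute and a tool call to move; the robot and the scene stay as the last step left them, time stands still between calls to the robot, and variables do not carry over. Pictures are saved under pics/ and viewed, and the job is handed in when it is done.

Besides the shell and the picture viewer there is one more tool, called after "Request:" by a JSON object that holds its "api" and its "payload", one argument or row to a line. carry_out: Moves the arm, as the interface text tells. Its arguments: {"type":"object","properties":{"series":{"type":"array","items":{"type":"object","properties":{"grip":{"type":"number"},"slide":{"type":"array","items":{"type":"number"}},"roll":{"type":"number"}}}},"grip_force":{"type":"number"}},"required":["series"]}

```bash
mkdir -p pics; ls; python3 - <<'E'
from station import r
import cv2
o=r.get_obs(); print({k:o[k] for k in('time','ee_pos','ee_rot','wrist_force','finger_gap')}, r.tcp_to_tips)
for n in('scene','top','wrist'):
    p=r.snapshot(n); cv2.imwrite(f'pics/{n}0.png',p['color'])
E
```

```text
pics
{'time': 0.0, 'ee_pos': array([ 0.12300669, -0.53532647,  0.24417882]), 'ee_rot': array([-1.79859343e+02,  4.90961276e-03,  1.29444126e+01]), 'wrist_force': array([-0.34755295,  0.77533283,  0.42871148]), 'finger_gap': 0.9956756997108568} 0.014
```

View pics/scene0.png

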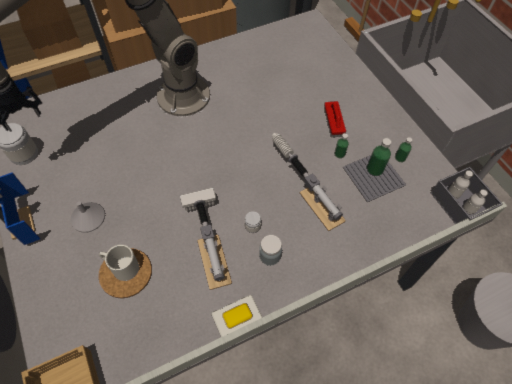

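View pics/top0.png

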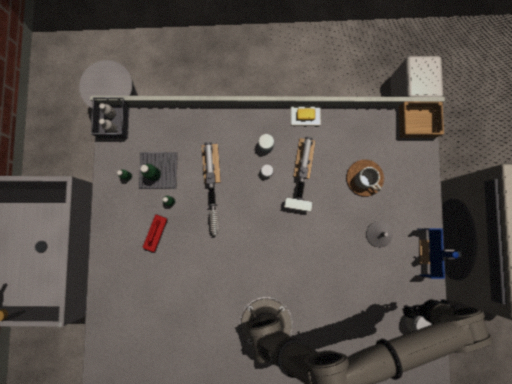

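View pics/wrist0.png

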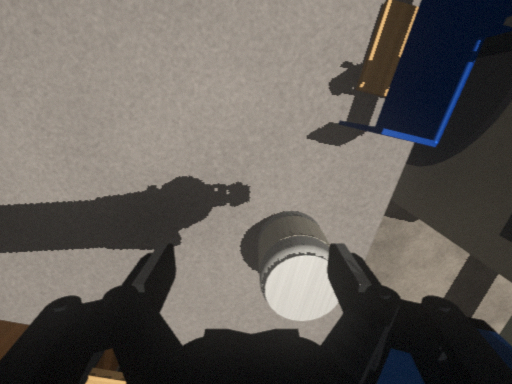

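The large bottle stands on the draining mat (scene 379,158; top 150,172). There are smaller bottles beside it at scene (342,147) and (403,151), and the mug is on the cork board (scene 122,262). So the slim brush is needed: scene (310,180), top (212,185). The wide brush, at scene (205,235) and top (302,180), is the look-alike.

```bash
cat > h.py <<'E'
import numpy as np, cv2
def proj(p,X):
    c=np.array(p['R'])@np.array(X)+np.array(p['t']); return np.array([p['fx']*c[0]/c[2]+p['cx'],p['fy']*c[1]/c[2]+p['cy']])
def ray(p,uv,z):
    R=np.array(p['R']);t=np.array(p['t']);C=-R.T@t
    d=R.T@np.array([(uv[0]-p['cx'])/p['fx'],(uv[1]-p['cy'])/p['fy'],1.]); return C+d*(z-C[2])/d[2]
E
python3 - <<'E'
from station import r
from h import *
np.set_printoptions(precision=4,suppress=True)
for n in('top','scene'):
    p=r.snapshot(n); print(n, 'C',-np.array(p['R']).T@np.array(p['t']),p['fx'])
    for l in('slim_button_top','slim_grip','holder_slim','wide_button_top','wide_grip','drain_mid','bottle_mid','mug_mid','tin_mid','jar_mid'):
        d=r.pinpoint(l,p)
        print(l,[(np.array(q['point']),round(q['confidence'],2),proj(p,q['point']).round()) for q in d[:3]])
    x=slice(130,250) if n=='top' else slice(120,235); y=slice(90,320) if n=='top' else slice(170,420)
    c=p['color'][x,y]; cv2.imwrite(f'pics/crop_{n}.png',cv2.resize(c,None,fx=3,fy=3,interpolation=cv2.INTER_CUBIC))
E
```

```text
top C [0.3744 0.0442 1.7255] 404.15409399577146
slim_button_top []
slim_grip [(array([0.5232, 0.2245, 0.0602]), 0.74, array([212., 196.]))]
holder_slim [(array([0.5249, 0.2255, 0.0573]), 0.68, array([212., 196.])), (array([ 0.6059,  0.2334, -0.0009]), 0.58, array([212., 178.]))]
wide_button_top [(array([ 0.6297, -0.1531,  0.0864]), 0.5, array([304., 170.]))]
wide_grip [(array([ 0.5532, -0.1449,  0.0578]), 0.8, array([302., 189.]))]
drain_mid [(array([0.6412, 0.4663, 0.0093]), 0.58, array([158., 169.])), (array([ 0.605 ,  0.2346, -0.0014]), 0.2, array([212., 178.])), (array([ 0.6013, -0.4181,  0.0566]), 0.16, array([367., 178.]))]
bottle_mid [(array([0.6265, 0.4781, 0.0921]), 0.65, array([150., 170.])), (array([0.506 , 0.4078, 0.0529]), 0.42, array([168., 200.])), (array([0.6141, 0.5933, 0.0521]), 0.41, array([125., 174.]))]
mug_mid [(array([ 0.6012, -0.4171,  0.0579]), 0.83, array([367., 178.]))]
tin_mid [(array([ 0.6334, -0.0004,  0.0297]), 0.7, array([267., 171.]))]
jar_mid [(array([0.7536, 0.0024, 0.0406]), 0.59, array([266., 143.])), (array([0.6406, 0.4663, 0.0147]), 0.23, array(
[... 367 characters left out ...]
, 233.])), (array([0.7511, 0.0024, 0.0435]), 0.22, array([270., 250.]))]
wide_grip [(array([ 0.5521, -0.1383,  0.0592]), 0.73, array([203., 214.])), (array([0.6056, 0.2324, 0.0004]), 0.48, array([311., 193.]))]
drain_mid [(array([0.6417, 0.4682, 0.0085]), 0.73, array([375., 175.]))]
bottle_mid [(array([0.6212, 0.4829, 0.0948]), 0.92, array([381., 155.])), (array([0.5066, 0.41  , 0.0519]), 0.82, array([342., 145.])), (array([0.6129, 0.5991, 0.052 ]), 0.59, array([404., 149.]))]
mug_mid [(array([ 0.6026, -0.417 ,  0.0603]), 0.84, array([122., 262.]))]
tin_mid [(array([ 0.6388, -0.0046,  0.0302]), 0.74, array([252., 224.]))]
jar_mid [(array([0.7502, 0.0023, 0.044 ]), 0.77, array([270., 250.]))]
```

View pics/crop_top.png

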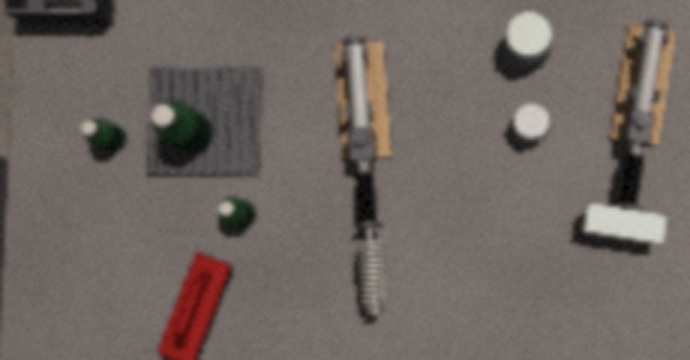

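View pics/crop_scene.png

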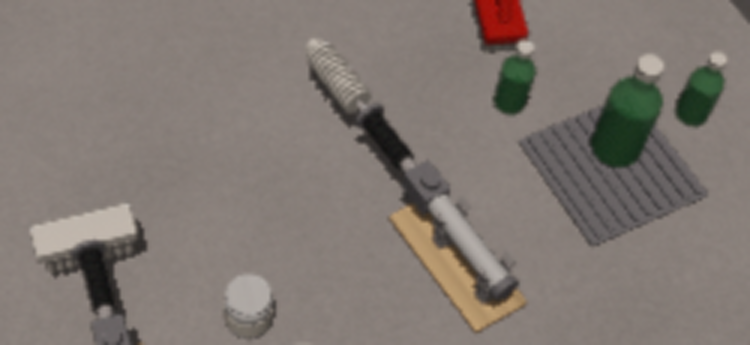

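```bash
python3 - <<'E'
from station import r
from h import *
p=r.snapshot('top')
m=r.silhouettes('holder_slim',p)
for q in m[:2]:
    ys,xs=np.nonzero(q['mask']);print(q['confidence'],len(xs),xs.min(),xs.max(),ys.min(),ys.max())
a=ray(p,(207.5,144),.066);b=ray(p,(213.5,232),.07);print(a,b,np.degrees(np.arctan2(*(a-b)[[1,0]])))
E
```

```text
0.86 961 202 220 142 233
0.61 312 209 218 185 234
[0.7409814  0.24825748 0.066     ] [0.3752047  0.21675134 0.07      ] 4.923014692349938
```

Request:
{"api": "carry_out", "payload": {
  "series": [
    {"grip": 1, "slide": [50, 80, 0], "roll": 0},
    {"grip": 1, "slide": [240, 380, 0], "roll": 0},
    {"grip": 1, "slide": [240, 380, 0], "roll": 0},
    {"grip": 1, "slide": [240, 380, 0], "roll": 0},
    {"grip": 1, "slide": [240, 380, 0], "roll": 0},
    {"grip": 1, "slide": [240, 380, 0], "roll": 0},
    {"grip": 1, "slide": [240, 380, 0], "roll": 0},
    {"grip": 1, "slide": [240, 380, 0], "roll": 0}
  ]
}}

```text
time: 2.35
ee_pos: [0.3653, -0.1516, 0.2458]
ee_rot: [-180.0, -0.1, 13.5]
wrist_force: [0.3, -1.0, 1.0]
finger_gap: -0.0
```

Request:
{"api": "carry_out", "payload": {
  "series": [
    {"grip": 1, "slide": [30, 50, 0], "roll": -4},
    {"grip": 1, "slide": [240, 385, 0], "roll": -8},
    {"grip": 1, "slide": [240, 385, 0], "roll": -8},
    {"grip": 1, "slide": [240, 385, 0], "roll": -8},
    {"grip": 1, "slide": [240, 385, 0], "roll": -8},
    {"grip": 1, "slide": [240, 385, 0], "roll": -8},
    {"grip": 1, "slide": [240, 385, 0], "roll": -8},
    {"grip": 1, "slide": [240, 385, 0], "roll": -8},
    {"grip": 1, "slide": [240, 385, 0], "roll": -8}
  ]
}}

```text
time: 3.48
ee_pos: [0.6034, 0.2297, 0.244]
ee_rot: [180.0, 0.1, 5.0]
wrist_force: [-0.1, -0.9, 0.3]
finger_gap: 0.001
```

```bash
python3 - <<'E'
from station import r
from h import *
np.set_printoptions(precision=4,suppress=True)
o=r.get_obs(); print(o['time'],o['ee_pos'],o['ee_rot'],o['wrist_force'],o['finger_gap'])
p=r.snapshot('wrist'); cv2.imwrite('pics/wrist1.png',p['color']); print('C',-np.array(p['R']).T@np.array(p['t']))
for l in('slim_button_top','slim_grip','holder_slim'):
    for q in r.pinpoint(l,p)[:2]: print(l,np.array(q['point']),q['confidence'],proj(p,q['point']))
E
```

```text
3.475 [0.6034 0.2297 0.244 ] [179.9966   0.1007   5.0234] [-0.0918 -0.8731  0.2913] 0.0014820461270235506
C [0.6838 0.2366 0.3722]
slim_button_top [0.6063 0.2303 0.087 ] 0.52 [250.4969 177.5515]
slim_grip [0.5289 0.2284 0.0592] 0.8 [246.8178 229.3435]
slim_grip [0.636  0.4697 0.0115] 0.7 [ 71.5356 125.3929]
holder_slim [ 0.6029  0.2344 -0.001 ] 0.84 [247.5316 163.343 ]
```

View pics/wrist1.png

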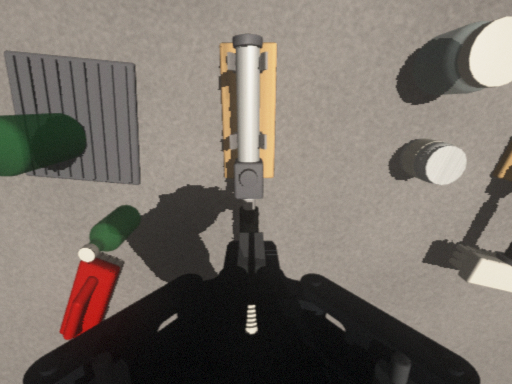

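Wrist view: the slim pole runs vertically, with the tube end at (247,40), the button at (249,178) and the tips at (251,250).

```bash
python3 - <<'E'
from station import r
from h import *
np.set_printoptions(precision=4,suppress=True)
p=r.snapshot('wrist'); c=p['color']
cv2.imwrite('pics/wcrop1.png',cv2.resize(c[130:290,180:320],None,fx=4,fy=4,interpolation=cv2.INTER_CUBIC))
print('btn',ray(p,(248.7,178),.087)); a=ray(p,(247.5,60),.07);b=ray(p,(248.7,145),.07);print(a,b,np.degrees(np.arctan2(*(a-b)[[1,0]])))
o=r.get_obs()['ee_pos'];print('tcp px',proj(p,o),proj(p,o-[0,0,.014]))
E
```

```text
btn [0.6056 0.2286 0.087 ]
[0.7265 0.2397 0.07  ] [0.6396 0.2314 0.07  ] 5.426892486459452
tcp px [250.209  257.6773] [250.2265 244.9575]
```

View pics/wcrop1.png

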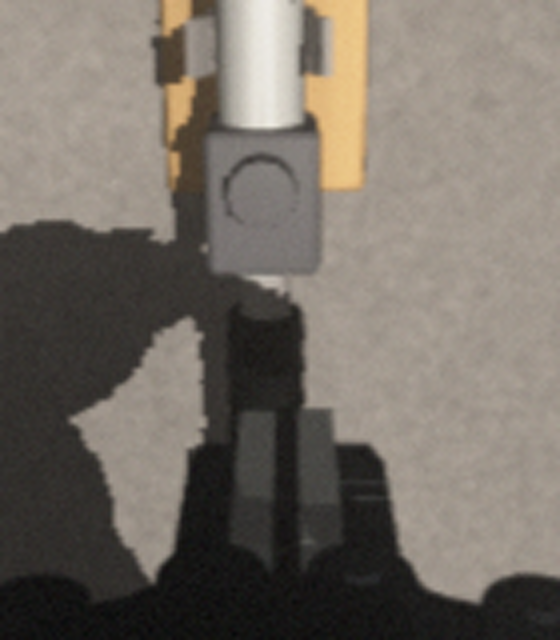

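Request:
{"api": "carry_out", "payload": {
  "series": [
    {"grip": 1, "slide": [2.5, 2, -40], "roll": 0},
    {"grip": 1, "slide": [2.5, 2, -90], "roll": 0},
    {"grip": 1, "slide": [2.5, 2, -130], "roll": 0},
    {"grip": 1, "slide": [2.5, 2, -130], "roll": 0},
    {"grip": 1, "slide": [2.5, 2, -130], "roll": 0}
  ]
}}

```text
time: 4.35
ee_pos: [0.6069, 0.2308, 0.1176]
ee_rot: [-179.9, -0.2, 4.9]
wrist_force: [0.5, 0.0, 0.2]
finger_gap: -0.002
```

```bash
python3 - <<'E'
from station import r
from h import *
np.set_printoptions(precision=4,suppress=True)
o=r.get_obs(); print(o['time'],o['ee_pos'],o['ee_rot'],o['wrist_force'],o['finger_gap'])
p=r.snapshot('wrist'); cv2.imwrite('pics/w2.png',cv2.resize(p['color'][130:290,160:340],None,fx=4,fy=4,interpolation=cv2.INTER_CUBIC))
p=r.snapshot('scene'); cv2.imwrite('pics/s2.png',cv2.resize(p['color'][100:240,240:400],None,fx=5,fy=4,interpolation=cv2.INTER_CUBIC))
E
```

```text
4.35 [0.6069 0.2308 0.1176] [-179.947    -0.1828    4.8746] [0.5495 0.0071 0.1896] -0.001665969555935415
```

View pics/w2.png

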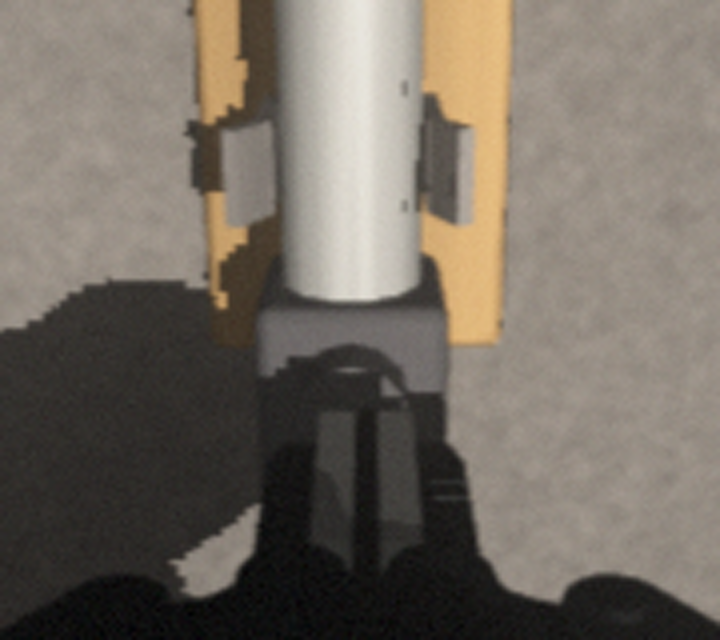

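View pics/s2.png

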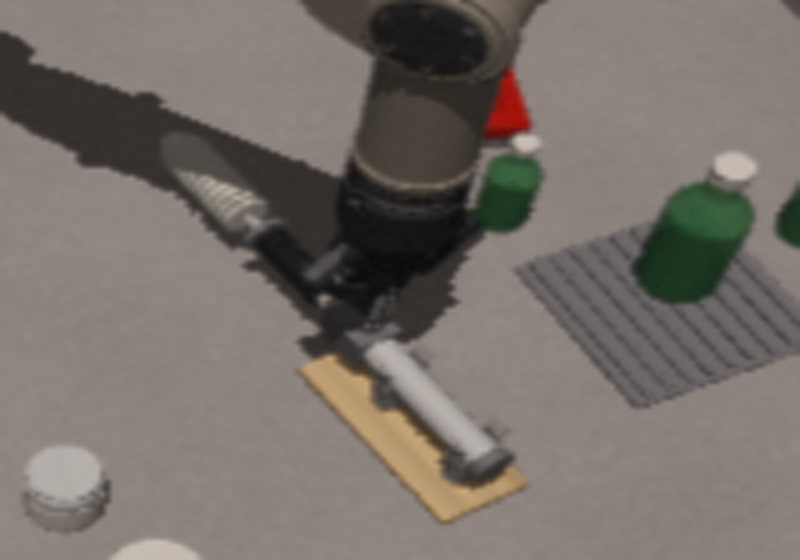

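Request:
{"api": "carry_out", "payload": {
  "series": [
    {"grip": 1, "slide": [0, 1, -6], "roll": 0},
    {"grip": 1, "slide": [0, 1, -12], "roll": 0},
    {"grip": 1, "slide": [0, 1, -15], "roll": 0},
    {"grip": 1, "slide": [0, 1, -18], "roll": 0},
    {"grip": 1, "slide": [0, 1, -18], "roll": 0},
    {"grip": 1, "slide": [0, 1, -18], "roll": 0}
  ]
}}

```text
time: 5.2
ee_pos: [0.6057, 0.2319, 0.0971]
ee_rot: [-180.0, -0.0, 4.9]
wrist_force: [0.3, 0.3, -0.6]
finger_gap: 0.0
```

```bash
python3 - <<'E'
from station import r
o=r.get_obs(); print(o['time'],o['ee_pos'],o['wrist_force'],o['finger_gap'])
E
```

```text
5.2 [0.60574133 0.23193633 0.09705138] [ 0.29248593  0.2849816  -0.64547889] 0.0004265679743761873
```

Request:
{"api": "carry_out", "payload": {
  "series": [
    {"grip": 1, "slide": [0, 0, -2], "roll": 0},
    {"grip": 1, "slide": [0, 0, -2], "roll": 0},
    {"grip": 1, "slide": [0, 0, -2], "roll": 0}
  ]
}}

```text
time: 5.58
ee_pos: [0.6058, 0.232, 0.0954]
ee_rot: [180.0, -0.0, 4.9]
wrist_force: [-0.6, -1.2, 1.7]
finger_gap: 0.003
```

```bash
python3 - <<'E'
from station import r
import cv2
o=r.get_obs(); print(o['time'],o['ee_pos'],o['wrist_force'],o['finger_gap'])
p=r.snapshot('wrist'); cv2.imwrite('pics/w3.png',cv2.resize(p['color'][130:290,160:340],None,fx=4,fy=4,interpolation=cv2.INTER_CUBIC))
E
```

```text
5.575 [0.60576211 0.2319749  0.09536553] [-0.60364781 -1.20942609  1.69664286] 0.003360114770516646
```

View pics/w3.png

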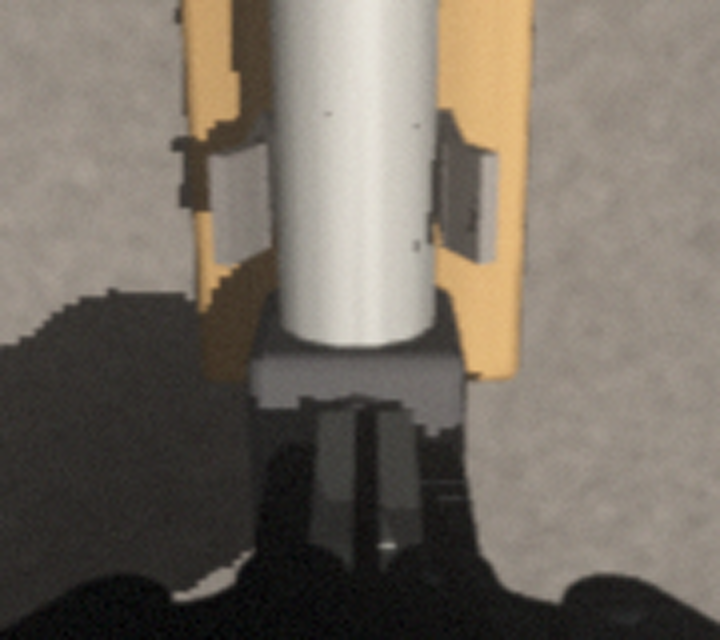

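Request:
{"api": "carry_out", "payload": {
  "series": [
    {"grip": 1, "slide": [0, 0, -2], "roll": 0},
    {"grip": 1, "slide": [0, 0, -2], "roll": 0},
    {"grip": 1, "slide": [0, 0, -2], "roll": 0}
  ]
}}

```text
time: 6.0
ee_pos: [0.6058, 0.232, 0.0951]
ee_rot: [180.0, -0.1, 4.9]
wrist_force: [-2.9, -3.2, 8.5]
finger_gap: -0.0
```

Request:
{"api": "carry_out", "payload": {
  "series": [
    {"grip": 1, "slide": [0, 0, -2], "roll": 0},
    {"grip": 1, "slide": [0, 0, -2], "roll": 0},
    {"grip": 1, "slide": [0, 0, -2], "roll": 0}
  ]
}}

```text
time: 6.38
ee_pos: [0.6059, 0.232, 0.0951]
ee_rot: [180.0, -0.1, 4.9]
wrist_force: [-5.1, -3.4, 15.3]
finger_gap: 0.004
```

Request:
{"api": "carry_out", "payload": {
  "series": [
    {"grip": 1, "slide": [0, 0, 30], "roll": 0},
    {"grip": 0.2, "slide": [-40, -3.5, 70], "roll": 0},
    {"grip": 0, "slide": [-80, -7, 70], "roll": 0},
    {"grip": 0, "slide": [-80, -7, 70], "roll": 0},
    {"grip": 0, "slide": [-80, -7, 70], "roll": 0}
  ]
}}

```text
time: 7.0
ee_pos: [0.5264, 0.2245, 0.1612]
ee_rot: [180.0, -0.1, 4.9]
wrist_force: [1.5, 0.4, -0.7]
finger_gap: 0.846
```

```bash
python3 - <<'E'
from station import r
from h import *
np.set_printoptions(precision=4,suppress=True)
o=r.get_obs(); print(o['time'],o['ee_pos'],o['ee_rot'],o['wrist_force'],o['finger_gap'])
p=r.snapshot('wrist'); cv2.imwrite('pics/w4.png',p['color'])
for l in('slim_button_top','slim_grip','holder_slim'):
    for q in r.pinpoint(l,p)[:2]: print(l,np.array(q['point']),q['confidence'],proj(p,q['point']))
E
```

```text
7.0 [0.5264 0.2245 0.1612] [179.977   -0.0536   4.9115] [ 1.543   0.3819 -0.7139] 0.8464450794730135
slim_button_top [0.6035 0.2302 0.0795] 0.58 [251.8049 108.6851]
slim_grip [0.5257 0.2303 0.0577] 0.84 [244.3267 196.4114]
holder_slim [0.606  0.2355 0.0017] 0.61 [246.6195 104.5211]
```

View pics/w4.png

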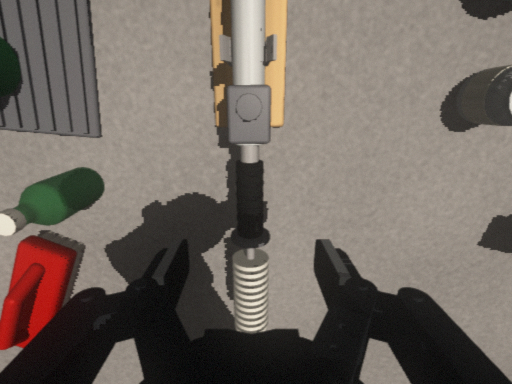

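The sleeve is centred at about (250,197) between the fingers (columns about 172–328). The button sits flush and reads in (z 0.0795). Descending to grip.

Request:
{"api": "carry_out", "payload": {
  "series": [
    {"grip": 0, "slide": [0, 0.5, -40], "roll": 0},
    {"grip": 0, "slide": [0, 0.5, -85], "roll": 0},
    {"grip": 0, "slide": [0, 0.5, -105], "roll": 0},
    {"grip": 0, "slide": [0, 0.5, -105], "roll": 0},
    {"grip": 0, "slide": [0, 0.5, -105], "roll": 0}
  ]
}}

```text
time: 7.82
ee_pos: [0.5268, 0.2261, 0.0572]
ee_rot: [-179.9, -0.1, 4.9]
wrist_force: [0.0, -1.0, -0.2]
finger_gap: 1.004
```

```bash
python3 - <<'E'
from station import r
from h import *
np.set_printoptions(precision=4,suppress=True)
o=r.get_obs(); print(o['time'],o['ee_pos'],o['ee_rot'],o['wrist_force'],o['finger_gap'])
p=r.snapshot('wrist'); cv2.imwrite('pics/w5.png',p['color'])
print('btn/axis', ray(p,(250,197),.06))
E
```

```text
7.825 [0.5268 0.2261 0.0572] [-179.9341   -0.0998    4.9246] [ 0.0242 -0.9587 -0.2152] 1.0035685479066132
btn/axis [0.563  0.2295 0.06  ]
```

View pics/w5.png

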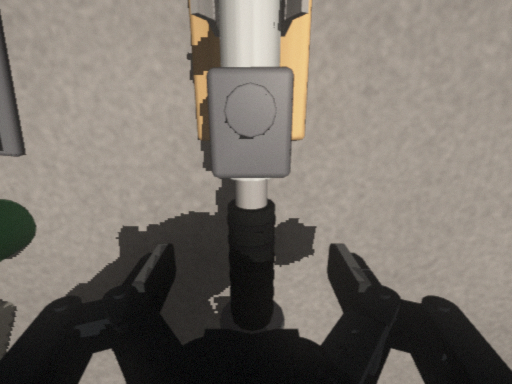

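Request:
{"api": "carry_out", "payload": {
  "grip_force": 80,
  "series": [
    {"grip": 0.5, "slide": [0, 0, 0], "roll": 0},
    {"grip": 1, "slide": [0, 0, 0], "roll": 0},
    {"grip": 1, "slide": [0, 0, 0], "roll": 0},
    {"grip": 1, "slide": [0, 0, 0], "roll": 0},
    {"grip": 1, "slide": [0, 0, 0], "roll": 0},
    {"grip": 1, "slide": [0, 0, 0], "roll": 0}
  ]
}}

```text
time: 8.62
ee_pos: [0.5258, 0.226, 0.0569]
ee_rot: [-180.0, -0.0, 5.0]
wrist_force: [-1.9, -0.2, 5.0]
finger_gap: 0.253
```

Request:
{"api": "carry_out", "payload": {
  "series": [
    {"grip": 1, "slide": [-5, -0.4, 0], "roll": 0},
    {"grip": 1, "slide": [-12, -1, 0], "roll": 0},
    {"grip": 1, "slide": [-20, -1.7, 0], "roll": 0},
    {"grip": 1, "slide": [-28, -2.4, 0], "roll": 0},
    {"grip": 1, "slide": [-36, -3.1, 0], "roll": 0},
    {"grip": 1, "slide": [-44, -3.9, 0], "roll": 0},
    {"grip": 1, "slide": [-52, -4.6, 0], "roll": 0},
    {"grip": 1, "slide": [-60, -5.3, 0], "roll": 0},
    {"grip": 1, "slide": [-68, -6, 0], "roll": 0},
    {"grip": 1, "slide": [-74, -6.5, 0], "roll": 0},
    {"grip": 1, "slide": [-74, -6.5, 0], "roll": 0}
  ]
}}

```text
time: 10.0
ee_pos: [0.4512, 0.219, 0.0568]
ee_rot: [180.0, -0.0, 5.0]
wrist_force: [2.6, 1.8, 5.9]
finger_gap: 0.255
```

```bash
python3 - <<'E'
from station import r
from h import *
np.set_printoptions(precision=4,suppress=True)
o=r.get_obs(); print(o['time'],o['ee_pos'],o['ee_rot'],o['wrist_force'],o['finger_gap'])
p=r.snapshot('wrist'); cv2.imwrite('pics/w6.png',p['color'])
E
```

```text
10.0 [0.4512 0.219  0.0568] [179.9886  -0.0398   4.9647] [2.6342 1.7591 5.8928] 0.255225620952119
```

View pics/w6.png

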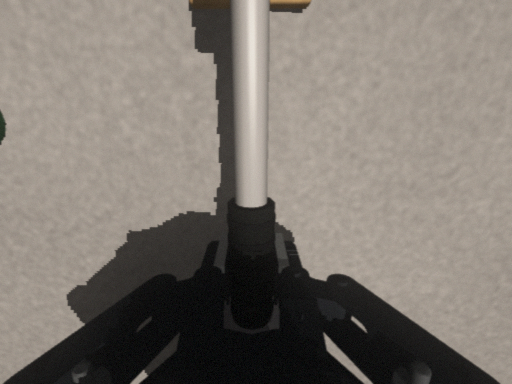

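The sleeve's top edge stayed at row about 200, so there was no slip, and the pole is out about 75 mm, past the click. I'll pull on slowly to the hard stop.

Request:
{"api": "carry_out", "payload": {
  "series": [
    {"grip": 1, "slide": [-6, -0.5, 0], "roll": 0},
    {"grip": 1, "slide": [-12, -1, 0], "roll": 0},
    {"grip": 1, "slide": [-17, -1.5, 0], "roll": 0},
    {"grip": 1, "slide": [-21, -1.8, 0], "roll": 0},
    {"grip": 1, "slide": [-24, -2.1, 0], "roll": 0},
    {"grip": 1, "slide": [-26, -2.3, 0], "roll": 0},
    {"grip": 1, "slide": [-26, -2.3, 0], "roll": 0},
    {"grip": 1, "slide": [-26, -2.3, 0], "roll": 0}
  ]
}}

```text
time: 11.05
ee_pos: [0.4261, 0.2167, 0.0568]
ee_rot: [-180.0, -0.1, 4.9]
wrist_force: [4.4, 0.3, 6.5]
finger_gap: 0.255
```

Request:
{"api": "carry_out", "payload": {
  "series": [
    {"grip": 1, "slide": [-2, -0.2, 0], "roll": 0},
    {"grip": 1, "slide": [-3, -0.3, 0], "roll": 0},
    {"grip": 1, "slide": [-3, -0.3, 0], "roll": 0},
    {"grip": 1, "slide": [-3, -0.3, 0], "roll": 0}
  ]
}}

```text
time: 11.55
ee_pos: [0.426, 0.2167, 0.0569]
ee_rot: [-179.9, -0.4, 4.9]
wrist_force: [9.2, 1.4, -0.8]
finger_gap: 0.256
```

```bash
python3 - <<'E'
from station import r
from h import *
np.set_printoptions(precision=4,suppress=True)
o=r.get_obs(); print(o['time'],o['ee_pos'],o['ee_rot'],o['wrist_force'],o['finger_gap'])
p=r.snapshot('wrist'); cv2.imwrite('pics/w7.png',p['color'])
p=r.snapshot('scene'); cv2.imwrite('pics/s7.png',p['color'])
for l in('slim_button_top','slim_grip'):
    for q in r.pinpoint(l,p)[:2]: print(l,np.array(q['point']),q['confidence'],proj(p,q['point']))
E
```

```text
11.55 [0.426  0.2167 0.0569] [-179.897    -0.3969    4.9045] [ 9.2392  1.371  -0.8382] 0.2564847808363236
slim_button_top [0.6066 0.2307 0.0805] 0.58 [313.1711 181.1195]
slim_grip [0.4271 0.2191 0.0598] 0.69 [284.0942 146.3823]
```

View pics/w7.png

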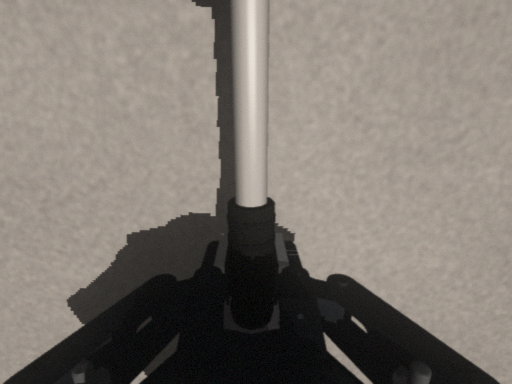

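View pics/s7.png

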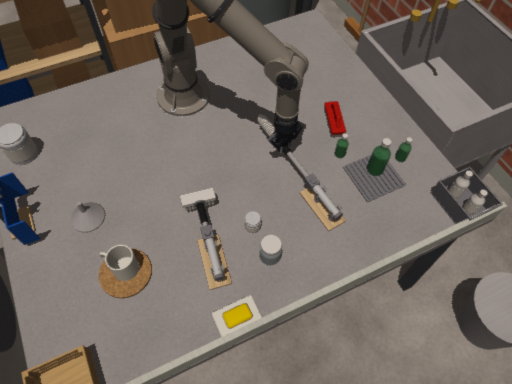

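The TCP stopped moving while the pull rose to 9 N, so it is on the hard stop. The sleeve has not slipped (row about 200). Button to grip measures 0.180 m, which is 80 + 100 mm. In the scene view everything else is where it was.

```bash
python3 - <<'E'
from station import r
print(r.job_done())
o=r.get_obs(); print(o['time'],o['ee_pos'],o['wrist_force'],o['finger_gap'])
E
```

```text
the job is handed in; nothing more can be done
None
the job is handed in; nothing more can be done
```

The slim brush is ready and still held fully extended in the gripper. The largest bottle stood on the draining mat and the mug on the cork board, so the slim round-headed brush was the right one. I handed the job in at about 11.7 s of the 42 s allowed.

- **Button:** I pressed it with the closed fingertips until it stopped hard at about 15 N. The tips were then at 81 mm, which is its fully-in height. The camera network later put the button's top at about 80 mm. During the first part of the press the force sensor barely showed the expected 3 N, but the hard stop and the later height reading agree that it is in.
- **Pull:** I gripped the sleeve with 80 N and pulled it past the click to the second stop. The gripper travelled 100 mm. Commanding 3 mm more moved it no further and raised the pull to about 9 N.
- **Extension check:** The button-to-sleeve distance measured 180 mm, which is the closed 80 mm plus 100 mm. The sleeve did not slip in the fingers.
- **Other objects:** The last scene picture shows no visible change in the wide brush or anything else, and I never touched the wide brush. I judged this by eye and did not measure each object again.

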